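# Wind down the TV cabinet's levelling foot through its hollow upright

## Robot

A 6-joint arm with a two-finger parallel gripper is mounted at the origin on the work surface. World frame = base frame: x ahead of the robot, y to its left, z up, the work surface at z = 0. Lengths are in mm, angles in degrees, forces in N, time in s.
With the tool pointing down it reaches from about 350 to 850 mm from the base axis. Payload 8.1 kg.
Tool frame: the origin (TCP) lies midway between the tips of the shut fingers; the grasp point (between the pads) lies 19 mm behind it; y points along the fingers, x is the direction in which the jaws open and shut, and the axes are right-handed (so a half turn about y gives the same grasp; the last joint's range is limited). The gripper opens to 85 mm and grips with 20 to 120 N. Pads are 22 mm wide; open, the fingers measure 114 mm over their backs; the gripper's body (76 mm by 85 mm) begins 54 mm behind the grasp point. The pads swing forward as they close: fully open they stand 13 mm farther back than shut.
Start: joints at [-4.893, 7.471, 85.268, -0, 87.261, -4.893], TCP at [600.004, 0.022, 207.092] pointing down, gripper open.
Joint ranges: [-169.43, 169.43], [-51.17, 129.36], [1.28, 143.12], [-76.62, 256.62], [0, 156.53], [-152.29, 152.29]. Speed limits (degrees/s): [136.94, 136.94, 159.86, 180, 180, 180].

## Interface

Orientations are given as [roll, pitch, yaw] about the fixed x, y, z axes, in that order (R = Rz(yaw) Ry(pitch) Rx(roll)).
In Python, from bench import r gives the robot as it stands.
- The arm moves only by the tool move_arm, never from a script. Its arguments are lists of equal length, an entry for each row: "linear": the shift along the tool's x, y, z normalised to -1 to 1, where 1 is 300 mm, a list of three; "twist": the turn, a rotation vector about the tool's x, y, z normalised to -1 to 1, where 1 is pi/2 rad, a list of three; "hand": the opening, from -1 (shut) to 1 (fully open). A call has 1 to 12 rows; each row is the pose to reach, as a shift and turn from the pose measured when the call began, along the tool's axes at that moment; what a row does not reach only later rows make up. A row lasts 1/12 s, in which the tool goes at most 41.7 mm and 7.16 degrees, less where a joint would pass 70% of its speed; a pose out of reach is approached as far as the arm can. A call with a number of a shift or a turn outside -1 to 1 is refused whole. A call with a gripper value outside its range is refused whole. The fingers move at their own pace and stop on an object; "force" is the grip in N (left out, the last holds). Time passes only in rows, so rows that repeat a pose let the fingers close. It gives the time, the measured TCP pose, the force and the opening at its end, in the units of the state.
- r.sense(): the state, without advancing time (a new reading comes with each control period).
- r.snapshot(name): name is "scene" or "side" or "wrist"; returns a dict with "frame" (480x640x3 uint8, red, green, blue), "range_z" (480x640 float32, mm along the optical axis (not along the pixel's ray), 0 where there is no reading), "intrinsics" (3x3 intrinsics, pixels), "R" (3x3) and "t" (3): a world point X has camera coordinates R X + t; the wrist camera has in their place "hand_eye" (4x4, takes a point from camera to tool coordinates, whose origin is the TCP and whose axes are the tool frame's). Camera axes: x right, y down, z forward; pixel columns grow to the right and rows downward; lengths in mm; the calibration is good to about 2 mm. The wrist camera is an equidistant fisheye: a pixel r from the principal point sees the ray r / f radians off the axis. A picture is of the moment at which its call begins: read the wrist's pose just before it.
- r.hand_in(): hands the job in, once; it reports no verdict.
The state is a dict: "time": time; "joint_pos": joint angles; "qd": joint speeds; "joint_efforts": joint torques, N m; "tool_pos": TCP position; "tcp_rot": TCP orientation; "ft_force": force on the tool from outside, world axes, zero at the start; "wrist_torque": the same for the moment, N m; "finger_gap": finger opening in mm.
Only numpy, scipy, OpenCV 4.12 (cv2) and the standard library are available. Lean on these libraries where they do the work, as an engineer would, in place of code of your own. Each camera call takes 0.05 s, during which the arm holds its last target. There are 200 camera calls.

## Task

The low TV cabinet rocks because the levelling foot inside its open upright (the inner front one without an end cap) is not down on the floor. Take the T-key out of the remote-control caddy, lower it down that upright, feel lightly for the square stem at the bottom until the socket drops right over it, and turn it clockwise (seen from above) just until the foot comes up firm, without forcing the key onto the stem or the screw past firm. Then ease the key off, draw it out and stand it back, upright, in its own cell of the caddy; leave the other things where they lie.

Things in the scene. Friction and masses are not known exactly. Their poses are not given: they have to be found in the camera images.
- key: Steel T-key, 0.2 kg, 191 mm long, standing in its caddy cell. Origin: centre of the open lower end of its square socket; z runs up the rod to the handle. Socket 19.6 mm square outside (27.7 over corners), 13.6 mm square inside (flats along key x and y), 31 mm deep; rod 10 mm thick.
- key_handle (a point): Middle of the key's flat black plastic T-handle, 180 mm above the key's lower end, same axes as the key. Handle 80 mm long along y, 16 mm thick along x, 22 mm high.
- key_cell (a point): Centre of the floor of the key's cell in the beige remote-control caddy, 6 mm above the table. Cell 34 x 34 mm inside, walls up to 110 mm above the table. Axes of the caddy: z up, x across (60 mm), y along (200 mm). The cell is at its -y end; two remotes, up to 152 mm above the table, stand 70 mm or more towards +y. The caddy is fixed.
- mouth_left (a point): Centre of the top of the cabinet's inner front upright at the left (+y) of the middle cubby: steel tube 40 mm square outside, 34 inside, top 160 mm above the table. Axes of the cabinet: x front to back, z up. Cabinet fixed, 160 mm high; its top board begins 20 mm behind this point, a sound bar 52 mm high stands at its back.
- mouth_right (a point): The same for the inner front upright at the right (-y) of the middle cubby, 300 mm from the other. One of the two, not always the same, is open with the levelling jack in it; the other wears its cap.
- cap: Black plastic end cap, 42 mm square, 5 mm thick, fixed on that one of the two inner front uprights that is NOT to be worked on. Origin at the underside of its plate, level with the tube's top.
- jack: Levelling jack at the bottom of the open upright. Origin on the table surface, on the axis of upright and stem; axes as the cabinet's, which do not show how the stem is turned. 12 mm square steel stem 28 to 48 mm up, then a pyramid nose tapering to 5 mm square at 56 mm. The key is fully seated when its end rests on the collar 28 mm above the table. 45 N of contact going on or off bends it; a 10 N push will do.
- screw (a joint): Turn of the stem, rad, growing clockwise from above; starts at 0 (loosest stop) to 0.3. Drag 0.12 N m up to 1.20, where the rubber foot meets the floor, then stiffens by 4 N m per rad. Firm from 1.17; beyond 1.32 is forced. Stays as left within 0.03. Its flats lie any way but square with the cabinet: off line, the socket rides on the nose 48 to 51 mm up; it drops over within 8 deg of line.
- bin (a joint): Tilt of the beige plastic tilt-out bin in the middle cubby, 236 mm wide, hinged at its lower front edge, in rad, 0 shut. Half open, of no concern.
- glasses_case: Closed hard grey eyeglass case, 158 by 62 by 43 mm, lying on the table; origin at the centre of its underside. Leave alone.
- glasses: Reading glasses with tortoiseshell plastic frame, about 130 by 124 by 40 mm, on the cabinet top; origin at its underside. Fragile, leave alone.
- magnifier: Round steel magnifier, lens ring 82 mm across, 12 mm thick, with a 100 mm handle, flat on the cabinet top; origin under the lens. Leave alone.
- teacup: Small white teacup, 72 mm wide, 50 mm high, on the table; origin at its underside. Leave alone.
- balm_jar: Small amber glass jar with a steel lid, 44 mm wide, 45 mm high, on the cabinet top; origin at its underside. Leave alone.
- loose_cap: The end cap pulled off the open upright, 42 mm square, 16 mm high, lying on the cabinet top; origin at its underside. Leave alone.
There are look-alikes about, which are no part of the job. Of the things that look like the part that bears key_cell, the middle-sized one is meant. What is shaped like the key but yellow is not meant.

How it is judged:
By the outcome, as a careful person would: the job done as asked, in the order asked, and still so for the second after the job is handed in, with the robot touching nothing.
It also fails if it takes over 72 s, if anything falls off the work surface, if the arm or the gripper's body presses on something with over 40 N, if the wrist force passes 120 N, or if a joint passes its speed limit or range.

## Working session

There is one attempt and no reset: what is moved stays moved. The work goes in short steps, Python scripts to look and compute and a tool call to move; the robot and the scene stay as the last step left them, time stands still between calls to the robot, and variables do not carry over. Pictures are saved under pics/ and viewed, on a budget of 10 in all, crops included, one or two more only if the job needs it, and the job is handed in when it is done.

Besides the shell and the picture viewer there is one more tool, called after "Emit:" as name(argument=value, ...) on one line, values as JSON. move_arm: Moves the arm, as the interface text tells. Scaled input: -1 to 1 covers 300 mm each way for a shift and pi/2 rad each way for a turn. Its arguments: {"type":"object","properties":{"linear":{"type":"array","items":{"type":"array","items":{"type":"number","minimum":-1,"maximum":1}}},"twist":{"type":"array","items":{"type":"array","items":{"type":"number","minimum":-1,"maximum":1}}},"hand":{"type":"array","items":{"type":"number"}},"force":{"type":"number"}},"required":["linear","twist","hand"]}

```bash
ls; mkdir -p pics
cat > h.py <<'E'
import numpy as np, cv2
from bench import r
from scipy.spatial.transform import Rotation as Ro
def save(n,im): cv2.imwrite(f'pics/{n}.png',im[:,:,::-1])
def world(s,u,v,z=None):
    "pixel -> world by depth (z None) or on plane z"
    K=s['intrinsics'];d=np.linalg.inv(K)@[u,v,1.]
    R,t=np.array(s['R']),np.array(s['t']);c=-R.T@t;w=R.T@d
    k=s['range_z'][int(v),int(u)] if z is None else (z-c[2])/w[2]
    return c+k*w
def cloud(s):
    K=s['intrinsics'];v,u=np.mgrid[:480,:640]
    Z=s['range_z'];P=np.stack([(u-K[0,2])/K[0,0]*Z,(v-K[1,2])/K[1,1]*Z,Z],-1)
    return (P-s['t'])@np.array(s['R'])
E
python3 - <<'E'
from h import *
s=r.sense();print(s)
for n in('scene','side'):
    a=r.snapshot(n);save(n+'0',a['frame']);print(n,a['intrinsics'],-np.array(a['R']).T@a['t'],np.array(a['R'])[2])
    np.save(n+'0.npy',a,allow_pickle=True)
E
```

```text
pics
{'time': 0.0, 'joint_pos': array([-4.89221274e+00,  7.51363529e+00,  8.53303334e+01,  1.05751057e-03,
        8.72621203e+01, -4.89325133e+00]), 'qd': array([-0.04686493,  0.0225458 ,  0.0098287 , -0.07342652,  0.03296591,
       -0.06223427]), 'joint_efforts': array([-1.90700346e-03, -5.69404185e+01, -5.00557995e+01, -2.19391650e-04,
        1.44415747e-02,  7.24149572e-05]), 'tool_pos': array([5.99397420e+02, 8.99849452e-02, 2.06049734e+02]), 'tcp_rot': array([-8.99898983e+01,  1.05612210e-01,  9.96413045e-04]), 'ft_force': array([-0.14277275,  1.28437623, -0.49381084]), 'wrist_torque': array([-0.00459924, -0.00562266,  0.02923376]), 'finger_gap': 85.58419888715201}
scene [[479.51251535   0.         317.1785182 ]
 [  0.         479.51251535 242.21130651]
 [  0.           0.           1.        ]] [1496.87109881   86.44004886  799.10410837] [-0.84522245  0.00141808 -0.53441276]
side [[445.67475927   0.         310.17288751]
 [  0.         445.67475927 234.72347703]
 [  0.           0.           1.        ]] [  75.99060108 1009.38961118  844.56140497] [ 0.33089838 -0.74620003 -0.57766061]
```

View pics/scene0.png

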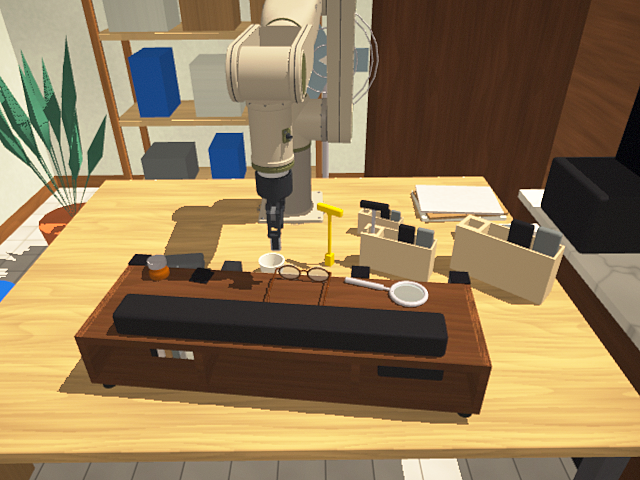

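View pics/side0.png

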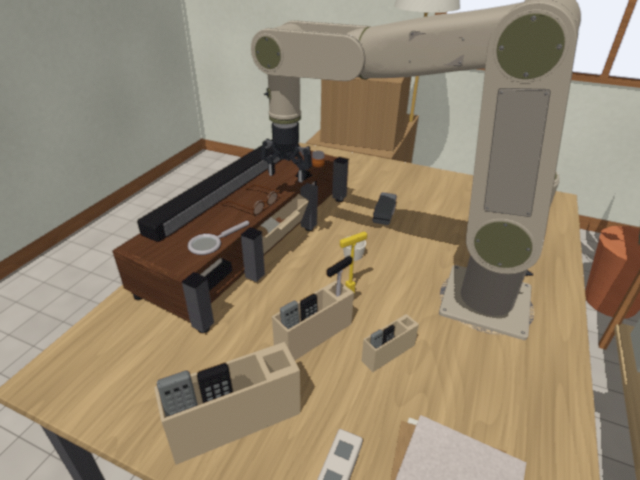

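The scene camera faces the robot, with image right = +y. The middle caddy is at about (398,250) with the black-handled key at (375,205). The inner uprights' tops are near (232,267) and (360,271), and the yellow decoy key is at (330,235). Next I'll zoom in to see which upright is open.

Run:
```python
from h import *
a=np.load('scene0.npy',allow_pickle=True).item();b=np.load('side0.npy',allow_pickle=True).item()
f=a['frame'];g=b['frame']
rs=lambda im,w,h:cv2.resize(im,(w,h),interpolation=cv2.INTER_CUBIC)
top=np.hstack([rs(f[245:295,190:270],400,250),rs(f[245:295,320:400],400,250)])
bot=np.hstack([rs(g[170:245,270:390],400,250),rs(g[225:300,220:340],400,250)])
save('crop1',np.vstack([top,bot]))
P=cloud(a);Q=cloud(b)
for n,(u,v) in dict(r=(232,267),l=(360,271),loose=(202,276),key=(375,205),outR=(138,260),outL=(459,278)).items():print(n,P[v,u].round(0))
for n,(u,v) in dict(r=(310,187),l=(253,235),key=(340,267)).items():print('side',n,Q[v,u].round(0))
```

```text
r [ 569. -114.  145.]
l [617. 184. 165.]
loose [ 642. -167.  173.]
key [352. 245. 192.]
outR [ 566. -333.  166.]
outL [648. 400. 166.]
side r [ 582. -128.  149.]
side l [602. 194. 164.]
side key [335. 254. 191.]
```

View pics/crop1.png

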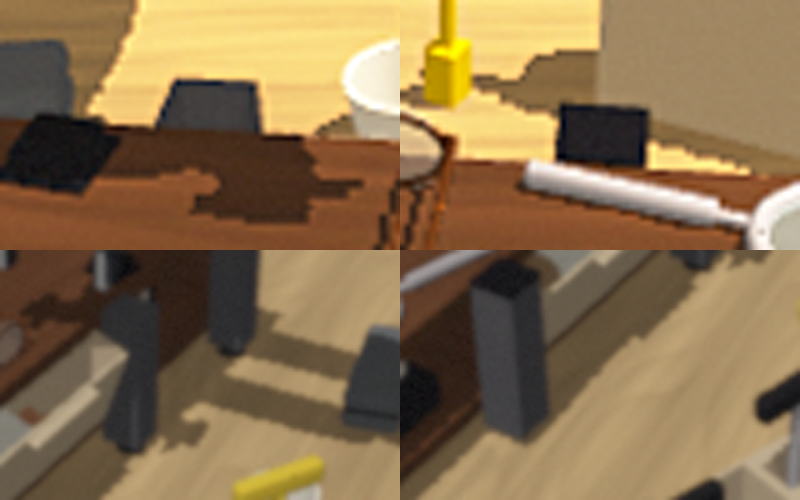

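The right (−y) upright shows an open, notched mouth. The left one has a square cap on top at z≈165. The cabinet's yaw is about −6°. Next: the wrist camera geometry.

```bash
cat >> h.py <<'E'
def tw(p,s,ho):
    "camera pts -> world given state s"
    R=Ro.from_euler('xyz',s['tcp_rot'],degrees=True).as_matrix()
    return (np.c_[p,np.ones(len(p))]@np.array(ho).T)[:,:3]@R.T+s['tool_pos']
def fray(a,u,v):
    K=a['intrinsics'];x=(np.asarray(u)-K[0,2])/K[0,0];y=(np.asarray(v)-K[1,2])/K[1,1];th=np.hypot(x,y)
    k=np.where(th>1e-9,np.sin(th)/np.maximum(th,1e-9),1);return np.stack([x*k,y*k,np.cos(th)],-1)
def wpt(a,s,u,v,z=None):
    "wrist pixels -> world by plane z or depth"
    d=np.atleast_2d(fray(a,u,v))
    if z is None:
        p=d/d[:,2:]*a['range_z'][np.int32(v),np.int32(u)].reshape(-1,1);return tw(p,s,a['hand_eye'])
    c=tw(np.zeros((1,3)),s,a['hand_eye']);w=tw(d,s,a['hand_eye'])-c
    return c+(z-c[:,2:])/w[:,2:]*w
def delta(p,rpy=None):
    "normalised move from now to TCP p, rpy"
    s=r.sense();R=Ro.from_euler('xyz',s['tcp_rot'],degrees=True)
    l=R.inv().apply(np.array(p)-s['tool_pos'])/300
    t=np.zeros(3) if rpy is None else (R.inv()*Ro.from_euler('xyz',rpy,degrees=True)).as_rotvec()/(np.pi/2)
    print('lin',l.round(4),'tw',t.round(4))
E
python3 - <<'E'
from h import *
s=r.sense();a=r.snapshot('wrist');print(np.array(a['hand_eye']).round(3),a['intrinsics']);save('w0',a['frame'])
P=cloud(np.load('scene0.npy',allow_pickle=True).item());Q=cloud(np.load('side0.npy',allow_pickle=True).item())
# key handle: dark points z 170..205 near (345,250)
for n,C,A in(('scene',P,'scene0.npy'),('side',Q,'side0.npy')):
    f=np.load(A,allow_pickle=True).item()['frame'].astype(int)
    m=(f.max(2)<80)&(C[...,2]>165)&(C[...,2]<210)&(abs(C[...,0]-345)<70)&(abs(C[...,1]-250)<50)
    q=C[m];t=q[q[:,2]>q[:,2].max()-8];c=q.mean(0);ev=np.linalg.svd(q[:,:2]-c[:2])
    print(n,len(q),q.min(0).round(),q.max(0).round(),c.round(1),np.degrees(np.arctan2(ev[2][0,1],ev[2][0,0])))
    b=(f[...,0]-f[...,2]>20)&(C[...,2]>85)&(C[...,2]<125)&(C[...,1]>180)&(C[...,1]<420)&(C[...,0]<480)&(f.max(2)>100)
    q=C[b].astype(np.float32);print('caddy',len(q),cv2.minAreaRect(q[:,:2].copy()))
E
```

```text
[[   1.      -0.       0.       0.293]
 [  -0.      -0.31     0.951 -166.148]
 [  -0.      -0.951   -0.31    78.844]
 [   0.       0.       0.       1.   ]] [[371.64829954   0.         317.27322376]
 [  0.         371.64829954 235.95782036]
 [  0.           0.           1.        ]]
scene 210 [327. 206. 176.] [366. 280. 200.] [348.7 243.4 188.9] 68.19123184909056
caddy 1026 ((323.9642028808594, 339.32763671875), (201.872314453125, 194.0641632080078), 62.46512222290039)
side 217 [320. 213. 179.] [358. 283. 199.] [338.  252.5 191.7] 66.58282974539875
caddy 1227 ((318.3001403808594, 338.09564208984375), (208.0140838623047, 188.2439422607422), 63.13904571533203)
```

Emit:
move_arm(linear=[[-0.2, 0, 0], [-0.35, 0, 0], [-0.35, 0, 0], [-0.35, 0, 0], [-0.35, 0, -0.2], [-0.35, 0, -0.38], [-0.35, 0.1, -0.38], [-0.35, 0.2, -0.38], [-0.35, 0.28, -0.38], [-0.35, 0.28, -0.38], [-0.35, 0.28, -0.38], [-0.35, 0.28, -0.38]], twist=[[0, 0.07, 0], [0, 0.15, 0], [0, 0.22, 0], [0, 0.3, 0], [0, 0.38, 0], [0, 0.45, 0], [0, 0.53, 0], [0, 0.6, 0], [0, 0.68, 0], [0, 0.76, 0], [0, 0.84, 0], [0, 0.92, 0]], hand=[1, 1, 1, 1, 1, 1, 1, 1, 1, 1, 1, 1])

```text
time: 1.15
tool_pos: [493.5, -113.8, 121.2]
tcp_rot: [-90.2, 0.1, -83.0]
ft_force: [0.1, -0.2, 0.5]
finger_gap: 85.6
```

Run:
```python
from h import *
s=r.sense();print(s['time'],s['tool_pos'],s['tcp_rot'],s['joint_pos'].round(1),s['ft_force'],s['qd'].round(1))
a=r.snapshot('wrist');np.save('w1.npy',dict(a=a,s=s),allow_pickle=True);save('w1',a['frame'])
f=a['frame'];E=np.linalg.inv(np.array(a['hand_eye']));R=Ro.from_euler('xyz',s['tcp_rot'],degrees=True)
c=E@np.r_[R.inv().apply(np.array([574,-115,160])-s['tool_pos']),1];print('mouth cam',c)
```

```text
1.15 [ 493.50711214 -113.82616224  121.17637075] [-9.01986811e+01  7.69044739e-02 -8.30273831e+01] [-18.8  -3.5 105.7  -0.   78.1  64.3] [ 0.05614177 -0.17816749  0.46723232] [ 0.2 -0.5 -0.8 -0.   0.1 85.3]
mouth cam [ 10.05744086 -39.17323227 120.84506441   1.        ]
```

View pics/w1.png

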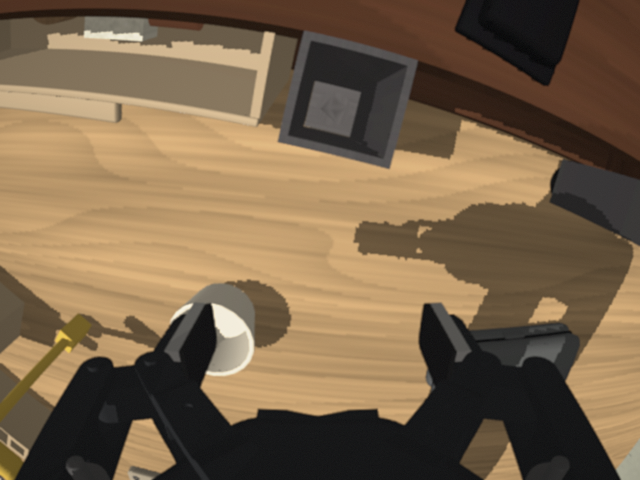

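The wrist view looks down the open upright. Its rim corners are about (306,32), (416,60), (390,166) and (279,138), with the stem on the jack plate near (334,108). I'll enlarge the stem, contrast stretched, and take the rim centre numerically.

Run:
```python
from h import *
d=np.load('w1.npy',allow_pickle=True).item();a,s=d['a'],d['s']
c=wpt(a,s,[306,416,390,279],[32,60,166,138],160);print(c.round(1),c.mean(0),[np.linalg.norm(c[i]-c[i-1]).round(1) for i in range(4)],[np.degrees(np.arctan2(*(c[i]-c[i-1])[[1,0]])).round(1) for i in range(4)])
g=a['frame'][72:144,298:370];g=cv2.normalize(g[...,1],None,0,255,cv2.NORM_MINMAX) if 0 else g[...,1].astype(float)
h=np.clip((g-40)/(130-40)*255,0,255).astype(np.uint8)
h=cv2.resize(h,(576,576),interpolation=cv2.INTER_CUBIC);cv2.imwrite('pics/stem.png',h)
z=a['range_z'];
w=np.array([[wpt(a,s,[u],[v])[0][2] for u in range(316,352,3)] for v in range(90,128,3)]);print(w.round(0))
```

```text
[[ 602.5  -97.6  160. ]
 [ 598.6 -135.8  160. ]
 [ 560.3 -132.   160. ]
 [ 565.   -92.9  160. ]] [ 581.60846239 -114.54405598  160.        ] [np.float64(37.8), np.float64(38.4), np.float64(38.5), np.float64(39.4)] [np.float64(-7.2), np.float64(-95.9), np.float64(174.3), np.float64(83.1)]
[[ 22.  22.  21.  21.  20.  23.  21.  22.  22.  22.  20.  21.]
 [ 21.  21.  21.  28.  27.  27.  29.  28.  27.  20.  21.  21.]
 [ 20.  22.  28.  27.  28.  27.  49.  26.  28.  27.  22.  23.]
 [ 22.  27.  27.  26.  48.  51.  53.  48.  27.  27.  27.  21.]
 [ 21.  28.  28.  27.  53.  52.  55.  54.  50.  27.  26.  22.]
 [ 27.  28.  28.  50.  53.  56.  55.  54.  53. 287.  46.  28.]
 [ 27.  28.  49.  51.  55.  56.  56.  54.  54.  51.  26.  28.]
 [ 27.  27.  28.  48.  51.  53.  56.  54.  50.  28.  27.  27.]
 [ 21.  27.  27.  27.  47.  50.  53.  50.  27.  27.  27.  21.]
 [ 23.  26.  27.  27.  27.  45.  51.  47.  26.  27.  28.  20.]
 [ 21.  23.  27.  28.  27.  27.  40.  27.  27.  26.  22.  21.]
 [ 22.  21.  21.  28.  28.  27.  28.  28.  27.  23.  21.  21.]
 [ 22.  21.  21.  21.  21.  21.  21.  21.  22.  22.  21.  20.]]
```

View pics/stem.png

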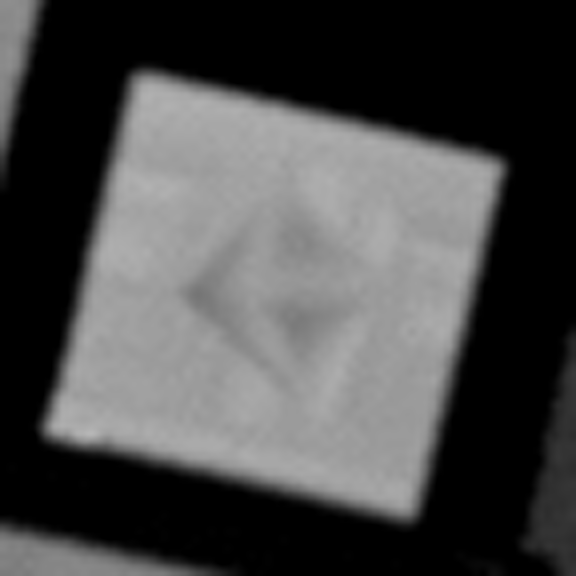

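The stem is a diamond, roughly 45° to the image, around crop (300,295). Depth shows it clearly too (z 48–56 above the collar at 28), so I'll fit its square from depth points.

```bash
cat > stem.py <<'E'
from h import *
def stem(a,s,us,vs):
    u,v=np.meshgrid(np.arange(*us),np.arange(*vs));u=u.ravel();v=v.ravel()
    q=wpt(a,s,u,v);m=(q[:,2]>38)&(q[:,2]<60)
    # bring pixels of the 48-mm base: use ray at own depth
    q=q[m];c0=np.median(q[:,:2],0);q=q[np.hypot(*(q[:,:2]-c0).T)<10]
    r0=cv2.minAreaRect(q[:,:2].astype(np.float32));c=q[:,:2].mean(0)
    # 4-fold moment for angle
    x=q[:,:2]-np.array(r0[0]);th=np.arctan2(x[:,1],x[:,0]);rr=np.hypot(*x.T)
    z4=np.sum(rr**4*np.exp(4j*th));ang=(np.degrees(np.angle(-z4))/4)
    print('stem n',len(q),'rect',r0,'mean',c.round(1),'flat dir mod90 (moment)',round(ang%90,1))
E
python3 - <<'E'
from stem import *
d=np.load('w1.npy',allow_pickle=True).item()
stem(d['a'],d['s'],(312,358),(86,130))
# refined look: arm now settled
s=r.sense();print(s['tool_pos'],s['tcp_rot'],s['qd'].round(1));a=r.snapshot('wrist');stem(a,s,(300,370),(75,140));np.save('w2.npy',dict(a=a,s=s),allow_pickle=True)
E
```

```text
stem n 350 rect ((581.3784790039062, -114.33389282226562), (12.461809158325195, 12.267395973205566), 57.782405853271484) mean [ 581.1 -114. ] flat dir mod90 (moment) 56.2
[ 493.86412013 -113.87740292  121.63771196] [-9.01555819e+01  5.16099689e-02 -8.35773290e+01] [  0.2  -0.4  -0.4  -0.1   0.  -17.6]
stem n 348 rect ((581.4584350585938, -114.12809753417969), (11.92459487915039, 12.313941955566406), 57.42875671386719) mean [ 581.2 -114. ] flat dir mod90 (moment) 57.6
```

The stem's axis (581.4,−114.2) agrees with the rim centre within 0.4 mm. Its flats lie at 57.5° mod 90, i.e. key yaw −32.5°. Next I'll go above the key.

Run:
```python
from h import *
delta([494,-114,265]);delta([343,248,265],[-90,0,-23]);delta([420,60,265],[-90,0,-55])
```

```text
lin [ 0.     -0.4769 -0.0013] tw [0. 0. 0.]
lin [-1.2602 -0.4752 -0.3495] tw [ 0.001  -0.6645 -0.0012]
lin [-0.6063 -0.4761 -0.1734] tw [ 0.0013 -0.3089 -0.0008]
```

Emit:
move_arm(linear=[[0, -0.12, 0], [0, -0.25, 0], [0, -0.37, 0], [-0.03, -0.476, 0], [-0.1, -0.476, -0.03], [-0.2, -0.476, -0.06], [-0.32, -0.476, -0.09], [-0.45, -0.476, -0.13], [-0.58, -0.476, -0.16], [-0.71, -0.476, -0.2], [-0.84, -0.476, -0.23], [-0.96, -0.476, -0.266]], twist=[[0, 0, 0], [0, 0, 0], [0, 0, 0], [0, -0.06, 0], [0, -0.12, 0], [0, -0.18, 0], [0, -0.24, 0], [0, -0.31, 0], [0, -0.38, 0], [0, -0.45, 0], [0, -0.52, 0], [0, -0.59, 0]], hand=[1, 1, 1, 1, 1, 1, 1, 1, 1, 1, 1, 1])

```text
time: 2.25
tool_pos: [378.1, 163.5, 265.4]
tcp_rot: [-90.0, 0.1, -29.1]
ft_force: [0.9, 0.6, -0.2]
finger_gap: 84.7
```

Run:
```python
from h import *
delta([343,248,265],[-90,0,-23])
```

```text
lin [-0.239   0.0017  0.1892] tw [-0.0001 -0.0676 -0.001 ]
```

Emit:
move_arm(linear=[[-0.12, 0, 0.095], [-0.2, 0, 0.16], [-0.239, 0, 0.189], [-0.239, 0, 0.189], [-0.239, 0, 0.189]], twist=[[0, -0.03, 0], [0, -0.068, 0], [0, -0.068, 0], [0, -0.068, 0], [0, -0.068, 0]], hand=[1, 1, 1, 1, 1])

```text
time: 2.67
tool_pos: [342.5, 248.4, 265.5]
tcp_rot: [-90.0, 0.1, -22.6]
ft_force: [0.0, 0.1, 0.4]
finger_gap: 85.6
```

Run:
```python
from h import *
s=r.sense();print(s['time'],s['tool_pos'],s['tcp_rot'],s['joint_pos'].round(1))
a=r.snapshot('wrist');np.save('w3.npy',dict(a=a,s=s),allow_pickle=True);save('w3',a['frame'])
v,u=np.mgrid[0:480:2,0:640:2];u=u.ravel();v=v.ravel();q=wpt(a,s,u,v);f=a['frame'][v,u].astype(int)
m=(f.max(1)<90)&(q[:,2]>170)&(q[:,2]<205)&(np.hypot(q[:,0]-343,q[:,1]-248)<60)
h=q[m];print(len(h),h[:,2].max(),np.median(h[:,2]))
t=h[h[:,2]>190][:,:2].astype(np.float32);print(cv2.minAreaRect(t),t.mean(0), 'px',u[m].mean(),v[m].mean())
```

```text
2.6667 [342.54228374 248.4492249  265.49432303] [-8.99978415e+01  7.96437341e-02 -2.26221261e+01] [ 2.89e+01 -2.17e+01  1.06e+02  1.00e-01  9.57e+01  5.16e+01]
618 198.18738346682056 195.70690342343477
((342.34967041015625, 243.2756805419922), (77.83527374267578, 15.216753005981445), 66.92733001708984) [343.5193  246.70274] px 318.7346278317152 238.40776699029126
```

View pics/w3.png

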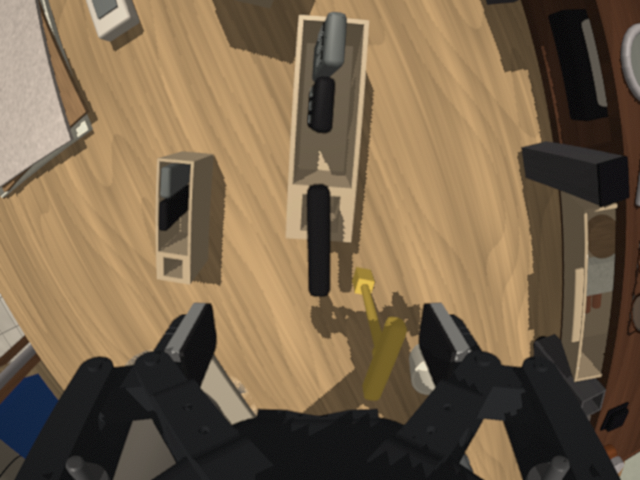

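The black handle runs (318,185)–(318,297) above the middle caddy's −y cell, and the yellow decoy is at (385,360). I'll compute the caddy pose and the decoy's clearance.

Run:
```python
from h import *
d=np.load('w3.npy',allow_pickle=True).item();a,s=d['a'],d['s']
c=wpt(a,s,[300,369,352,287],[18,20,242,238],110);print(c.round(1),[np.linalg.norm(c[i]-c[i-1]).round(1) for i in range(4)])
v,u=np.mgrid[0:480:1,0:640:1];u=u.ravel();v=v.ravel();q=wpt(a,s,u,v);f=a['frame'][v,u].astype(int)
R=Ro.from_euler('xyz',[-90,0,-23.1],degrees=True);T=np.array([342.3,243.4,167])
m=(f[:,0]-f[:,2]>90)&(f[:,2]<60)&(f[:,1]>80)&(q[:,2]>150)&(q[:,2]<210)&(u>340)
y=q[m];print(len(y),cv2.minAreaRect(y[:,:2].astype(np.float32)),y[:,2].max());b=R.inv().apply(y-T);print('yellow in grasp tool frame',b.min(0).round(),b.max(0).round())
# caddy rim: beige points at z~110
m=(abs(q[:,2]-110)<4)&(f[:,0]-f[:,2]>25)&(f[:,0]>130)&(u>270)&(u<390)&(v<260)
k=q[m];rc=cv2.minAreaRect(k[:,:2].astype(np.float32));print(len(k),rc)
# cell floor edges: rim points sections
B=cv2.boxPoints(rc);print(B.round(1))
g=cv2.resize(a['frame'][165:260,270:370],(800,760),interpolation=cv2.INTER_CUBIC);save('cell',g[:600])
delta(T,[-90,0,-23.1])
```

```text
[[394.3 409.5 110. ]
 [448.2 386.1 110. ]
 [360.2 206.7 110. ]
 [306.7 233.2 110. ]] [np.float64(196.9), np.float64(58.8), np.float64(199.9), np.float64(59.7)]
35 ((368.5630798339844, 156.0565185546875), (7.7417192459106445, 2.292104482650757), 2.9414656162261963) 181.35961855744733
yellow in grasp tool frame [ 55. -14. -73.] [ 62.  -6. -69.]
3495 ((376.589599609375, 310.12628173828125), (200.96942138671875, 60.590538024902344), 63.36555862426758)
[[304.5 233.9]
 [358.6 206.7]
 [448.7 386.4]
 [394.6 413.5]]
lin [ 0.0038  0.3283 -0.0142] tw [ 0.      0.0038 -0.0008]
```

Run:
```python
from h import *
d=np.load('w3.npy',allow_pickle=True).item();a,s=d['a'],d['s']
v,u=np.mgrid[300:410,345:412];u=u.ravel();v=v.ravel();q=wpt(a,s,u,v);f=a['frame'][v,u].astype(int)
R=Ro.from_euler('xyz',[-90,0,-23.1],degrees=True);T=np.array([342.3,243.4,167])
m=(f[:,0]>1.8*f[:,2])&(q[:,2]>140)
b=R.inv().apply(q[m]-T);print(m.sum(),b.min(0).round(),b.max(0).round(),np.median(q[m],0),f[m].mean(0))
v,u=np.mgrid[180:242,280:360];u=u.ravel();v=v.ravel();q=wpt(a,s,u,v);b=R.inv().apply(q-T)
# hole points in caddy: z well below 110, in cell
m=(q[:,2]<100);L=Ro.from_euler('z',63.37,degrees=True).inv().apply(q-np.r_[331.6,220.3,0])
for y0 in range(4,60,4):
    k=(abs(L[:,0]-y0)<1)&(abs(q[:,2]-110)<5);x=np.sort(L[k,1]).round(1);gaps=[(x[i],x[i+1]) for i in range(len(x)-1) if x[i+1]-x[i]>4];print(y0,x[[0,-1]] if len(x) else '',gaps)
```

```text
1983 [  -2. -265. -147.] [70. 27. 84.] [352.29519154 128.9487322  188.92606956] [111.76248109  92.87897126  39.18658598]
4 [-29.6  29.2] [(np.float64(-12.0), np.float64(10.8))]
8 [-30.1  29.3] [(np.float64(-11.7), np.float64(11.0))]
12 [-29.7  28.6] [(np.float64(-17.7), np.float64(16.8))]
16 [-29.5  28.8] [(np.float64(-17.3), np.float64(17.0))]
20 [-29.9  28.9] [(np.float64(-17.4), np.float64(17.2))]
24 [-29.5  29.2] [(np.float64(-17.5), np.float64(17.4))]
28 [-29.9  29.4] [(np.float64(-17.2), np.float64(16.9))]
32 [-29.6  29.6] [(np.float64(-17.7), np.float64(17.0))]
36 [-29.4  28.9] [(np.float64(-17.5), np.float64(17.2))]
40 [-29.8  29.1] [(np.float64(-17.1), np.float64(17.5))]
44 [-29.4  29.4] [(np.float64(-7.9), np.float64(13.2))]
48 [-29.1  29.5] [(np.float64(-7.6), np.float64(11.8))]
52 [-29.5  29.7] [(np.float64(-26.2), np.float64(11.1)), (np.float64(15.5), np.float64(24.4))]
56 [-29.2 -26.4] []
```

The cell centre measures (343.3,243.6) and the handle centre (342.4,243.3), consistent with each other. The yellow key stays at least 69 mm clear. I'll descend and grip.

Emit:
move_arm(linear=[[0.004, 0.08, -0.014], [0.004, 0.16, -0.014], [0.004, 0.23, -0.014], [0.004, 0.28, -0.014], [0.004, 0.31, -0.014], [0.004, 0.328, -0.014], [0.004, 0.328, -0.014], [0.004, 0.328, -0.014]], twist=[[0, 0.004, 0], [0, 0.004, 0], [0, 0.004, 0], [0, 0.004, 0], [0, 0.004, 0], [0, 0.004, 0], [0, 0.004, 0], [0, 0.004, 0]], hand=[1, 1, 1, 1, 1, 1, 1, 1])

```text
time: 3.38
tool_pos: [342.9, 243.2, 167.8]
tcp_rot: [-90.0, 0.0, -23.1]
ft_force: [0.8, -0.2, -0.1]
finger_gap: 85.4
```

Emit:
move_arm(linear=[[0, 0, 0], [0, 0, 0], [0, 0, 0], [0, 0, 0], [0, 0, 0], [0, 0, 0], [0, 0, 0], [0, 0, 0], [0, 0, 0], [0, 0, 0], [0, 0, 0], [0, 0, 0]], twist=[[0, 0, 0], [0, 0, 0], [0, 0, 0], [0, 0, 0], [0, 0, 0], [0, 0, 0], [0, 0, 0], [0, 0, 0], [0, 0, 0], [0, 0, 0], [0, 0, 0], [0, 0, 0]], hand=[-1, -1, -1, -1, -1, -1, -1, -1, -1, -1, -1, -1], force=60)

```text
time: 4.38
tool_pos: [343.2, 243.3, 168.2]
tcp_rot: [-89.9, 0.0, -23.1]
ft_force: [-0.1, 0.2, 5.0]
finger_gap: 13.3
```

Run:
```python
from h import *
s=r.sense();print(s)
```

```text
{'time': 4.3833, 'joint_pos': array([ 2.83016101e+01, -2.04960587e+01,  1.15184911e+02,  4.91255741e-02,
        8.52710288e+01,  5.14433627e+01]), 'qd': array([-0.02342974, -0.0278172 , -0.00313952, -0.00273695,  0.01499346,
       -0.08684809]), 'joint_efforts': array([-1.10985059e-01, -2.91736042e+01, -4.69619787e+01, -1.03238309e-01,
       -9.82960104e-02, -7.23772668e-03]), 'tool_pos': array([343.20302732, 243.3369075 , 168.2035244 ]), 'tcp_rot': array([-8.99381122e+01,  1.32830507e-02, -2.31457784e+01]), 'ft_force': array([-0.13459106,  0.17604919,  4.95172281]), 'wrist_torque': array([0.02013448, 0.10437532, 0.00220092]), 'finger_gap': 13.337790970132971}
```

Emit:
move_arm(linear=[[0, -0.01, 0], [0, -0.03, 0], [0, -0.06, 0], [0, -0.1, 0], [0, -0.16, 0], [0, -0.24, 0], [0, -0.33, 0], [0, -0.43, 0], [0, -0.53, 0], [0, -0.62, 0], [0, -0.69, 0], [0, -0.72, 0]], twist=[[0, 0, 0], [0, 0, 0], [0, 0, 0], [0, 0, 0], [0, 0, 0], [0, 0, 0], [0, 0, 0], [0, 0, 0], [0, 0, 0], [0, 0, 0], [0, 0, 0], [0, 0, 0]], hand=[-1, -1, -1, -1, -1, -1, -1, -1, -1, -1, -1, -1])

```text
time: 5.38
tool_pos: [343.8, 243.5, 388.9]
tcp_rot: [-89.7, -0.2, -23.1]
ft_force: [0.7, 0.3, -1.7]
finger_gap: 13.3
```

Emit:
move_arm(linear=[[0, 0, 0], [0, 0, 0], [0, 0, 0]], twist=[[0, 0, 0], [0, 0, 0], [0, 0, 0]], hand=[-1, -1, -1])

```text
time: 5.63
tool_pos: [343.5, 243.3, 387.8]
tcp_rot: [-89.8, -0.1, -23.1]
ft_force: [-0.1, 0.6, -2.7]
finger_gap: 13.9
```

Run:
```python
from h import *
s=r.sense();print(s['tool_pos'],s['tcp_rot'],s['ft_force'],s['wrist_torque'],s['finger_gap'])
a=r.snapshot('scene');b=r.snapshot('side')
c=s['tool_pos'];P={}
for n,x in(('scene',a),('side',b)):
    C=cloud(x);f=x['frame'].astype(int);m=(np.hypot(C[...,0]-c[0],C[...,1]-c[1])<35)&(C[...,2]<c[2]-5)&(C[...,2]>200)
    q=C[m];
    for lo,hi in((205,225),(225,240),(240,255),(260,285),(285,310),(310,340),(340,375)):
        k=q[(q[:,2]>lo)&(q[:,2]<hi)];print(n,lo,len(k),k.mean(0).round(1) if len(k) else '',k[:,2].min().round(1) if len(k) else '')
    uv=np.argwhere(m);print(uv.min(0),uv.max(0))
im=np.hstack([a['frame'][60:300,300:460],b['frame'][100:340,250:410]])
save('held',cv2.resize(im,(800,600),interpolation=cv2.INTER_CUBIC))
delta([581.4,-114.2,385],[-90,0,-32.5])
```

```text
[343.54116362 243.29153548 387.75605505] [-89.75075911  -0.13611857 -23.14729552] [-0.12535147  0.62130171 -2.70853381] [-0.03217787  0.00027589  0.02055837] 13.851428312178587
scene 205 2 [347.8 239.6 224.5] 224.3
scene 225 43 [352.1 242.9 232.6] 225.5
scene 240 52 [351.2 243.  247.4] 240.2
scene 260 49 [348.2 243.9 268.9] 260.0
scene 285 37 [347.8 243.2 298.1] 286.0
scene 310 40 [347.9 243.6 326.1] 311.5
scene 340 52 [348.2 243.1 357.6] 340.2
[136 371] [194 380]
side 205 1 [332.7 245.7 223.8] 223.8
side 225 68 [339.2 250.3 233.1] 225.1
side 240 63 [338.7 250.5 247.6] 240.1
side 260 67 [339.8 247.6 268.9] 260.1
side 285 45 [340.2 247.5 297.6] 285.5
side 310 55 [340.2 247.3 326.7] 310.2
side 340 63 [340.4 247.5 357.8] 340.3
[193 334] [255 346]
lin [ 1.198   0.0065 -0.7834] tw [-0.0022  0.1039  0.0008]
```

View pics/held.png

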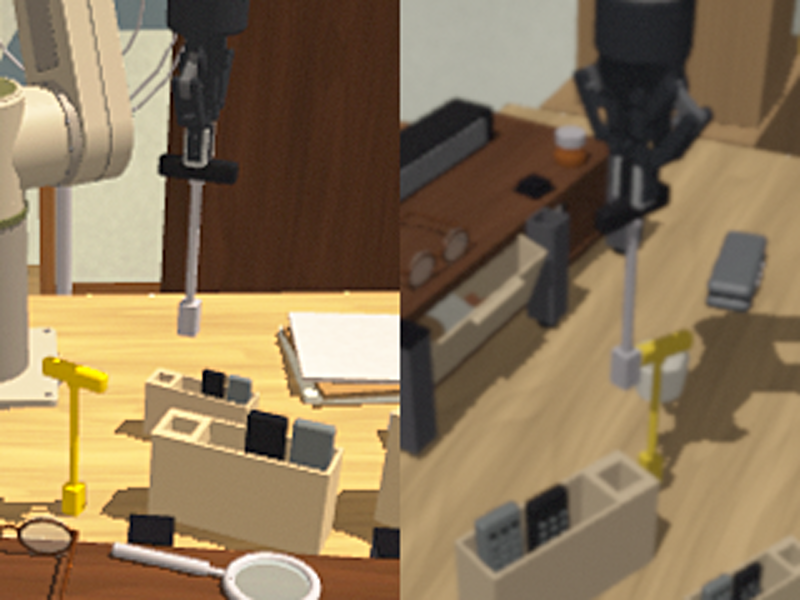

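The key hangs vertical under the gripper, rod axis within about 1 mm of the TCP axis, and the middle caddy's cell is now empty. Its lower end is at TCP z − 162. I'll carry it over to the mouth.

Emit:
move_arm(linear=[[0.02, 0, -0.013], [0.07, 0, -0.046], [0.14, 0, -0.092], [0.23, 0, -0.15], [0.33, 0, -0.216], [0.43, 0, -0.281], [0.53, 0, -0.347], [0.63, 0, -0.412], [0.73, 0, -0.477], [0.83, 0, -0.543], [0.92, 0, -0.602], [1.0, 0, -0.654]], twist=[[0, 0, 0], [0, 0.01, 0], [0, 0.02, 0], [0, 0.03, 0], [0, 0.04, 0], [0, 0.05, 0], [0, 0.06, 0], [0, 0.07, 0], [0, 0.08, 0], [0, 0.09, 0], [0, 0.1, 0], [0, 0.104, 0]], hand=[-1, -1, -1, -1, -1, -1, -1, -1, -1, -1, -1, -1])

```text
time: 6.73
tool_pos: [542.4, -57.9, 385.4]
tcp_rot: [-89.9, 0.1, -32.6]
ft_force: [1.0, 0.9, -1.6]
finger_gap: 13.1
```

```bash
python3 -c "
from h import *
delta([581.4,-114.2,385],[-90,0,-32.5])"
```

```text
lin [ 0.2106  0.001  -0.0879] tw [-0.0015 -0.0015 -0.0006]
```

Emit:
move_arm(linear=[[0.08, 0, -0.033], [0.14, 0, -0.06], [0.18, 0, -0.076], [0.205, 0.001, -0.086], [0.21, 0.001, -0.088], [0.21, 0.001, -0.088], [0.21, 0.001, -0.088]], twist=[[0, 0, 0], [-0.001, -0.001, 0], [-0.001, -0.001, 0], [-0.001, -0.001, 0], [-0.001, -0.001, 0], [-0.001, -0.001, 0], [-0.001, -0.001, 0]], hand=[-1, -1, -1, -1, -1, -1, -1])

```text
time: 7.32
tool_pos: [580.9, -113.5, 384.9]
tcp_rot: [-89.9, 0.1, -32.5]
ft_force: [0.0, 0.9, -1.1]
finger_gap: 13.5
```

```bash
cat > keypos.py <<'E'
from h import *
def key():
    s=r.sense();c=s['tool_pos'];print('tcp',c.round(2),s['tcp_rot'].round(2),'F',s['ft_force'].round(2),'M',s['wrist_torque'].round(3),s['finger_gap'].round(1),'t',s['time'],'j',s['joint_pos'].round(1))
    out={}
    for n in('scene','side'):
        x=r.snapshot(n);C=cloud(x);cam=-np.array(x['R']).T@x['t'];f=x['frame'].astype(int);
        h=(cam-c)[:2];h/=np.hypot(*h)
        for lo,hi,rad in((-161,-140,None),(-125,-25,5)):
            m=(np.hypot(C[...,0]-c[0],C[...,1]-c[1])<25)&(C[...,2]<c[2]+hi)&(C[...,2]>c[2]+lo)&(f.max(2)-f.min(2)<40)&(C[...,2]>165)
            q=C[m]
            if len(q): print(n,lo,len(q),'perp off',((q.mean(0)-c)[:2]@[-h[1],h[0]]).round(2),'dir',np.round([-h[1],h[0]],2),'zmin',q[:,2].min().round(1),'along',((q.mean(0)-c)[:2]@h).round(2))
        out[n]=x
    return out
E
python3 -c "
from keypos import *
key();delta([581.4,-114.2,385],[-90,0,-32.5])"
```

```text
Traceback (most recent call last):
  File "keypos.py", line 3, in key
    s=r.sense();c=s['tool_pos'];print('tcp',c.round(2),s['tcp_rot'].round(2),'F',s['ft_force'].round(2),'M',s['wrist_torque'].round(3),s['finger_gap'].round(1),'t',s['time'],'j',s['joint_pos'].round(1))
                                                                                                                                       ^^^^^^^^^^^^^^^^^^^^^
AttributeError: 'float' object has no attribute 'round'
```

```bash
sed -i "s/s\['finger_gap'\].round(1)/round(float(s['finger_gap']),1)/" keypos.py
python3 -c "
from keypos import *
key();delta([581.4,-114.2,385],[-90,0,-32.5]);delta([581.4,-114.2,226],[-90,0,-32.5])"
```

```text
tcp [ 580.89 -113.54  384.88] [-8.995e+01  8.000e-02 -3.251e+01] F [ 0.03  0.87 -1.09] M [-0.026  0.003  0.006] 13.5 t 7.3167 j [-1.610e+01  6.300e+00  6.820e+01  1.000e-01  1.056e+02  1.650e+01]
scene -161 87 perp off 0.72 dir [-0.21  0.98] zmin 225.0 along 7.91
scene -125 174 perp off 0.42 dir [-0.21  0.98] zmin 260.8 along 4.24
side -161 57 perp off 1.74 dir [-0.91 -0.41] zmin 224.9 along 9.13
side -125 94 perp off 1.21 dir [-0.91 -0.41] zmin 260.4 along 6.0
lin [ 0.0028  0.0014 -0.0019] tw [-0.0007  0.0003 -0.0003]
lin [ 0.0031  0.5314 -0.0025] tw [-0.0007  0.0003 -0.0003]
```

Emit:
move_arm(linear=[[0.004, 0.02, 0], [0.005, 0.06, 0], [0.005, 0.11, 0], [0.005, 0.16, 0], [0.005, 0.21, 0], [0.005, 0.26, 0], [0.005, 0.32, 0], [0.005, 0.38, 0], [0.005, 0.44, 0], [0.005, 0.49, 0], [0.005, 0.52, 0], [0.005, 0.531, 0]], twist=[[0, 0, 0], [0, 0, 0], [0, 0, 0], [0, 0, 0], [0, 0, 0], [0, 0, 0], [0, 0, 0], [0, 0, 0], [0, 0, 0], [0, 0, 0], [0, 0, 0], [0, 0, 0]], hand=[-1, -1, -1, -1, -1, -1, -1, -1, -1, -1, -1, -1])

```text
time: 8.42
tool_pos: [581.2, -113.2, 223.9]
tcp_rot: [-90.0, 0.2, -32.4]
ft_force: [-0.4, 0.3, -1.8]
finger_gap: 13.6
```

```bash
python3 -c "
from h import *
s=r.sense();print({k:np.round(s[k],3) for k in ('tool_pos','tcp_rot','ft_force','wrist_torque','joint_pos')});delta([582,-114.4,226],[-90,0,-32.5])"
```

```text
{'tool_pos': array([ 581.167, -113.186,  223.909]), 'tcp_rot': array([-89.98 ,   0.188, -32.446]), 'ft_force': array([-0.415,  0.255, -1.778]), 'wrist_torque': array([-0.004,  0.074, -0.047]), 'joint_pos': array([-1.6029e+01,  6.0490e+00,  8.5053e+01,  7.2000e-02,  8.9072e+01,
        1.6416e+01])}
lin [ 0.0045 -0.007  -0.0019] tw [-0.0002  0.0006 -0.0021]
```

Emit:
move_arm(linear=[[0.003, 0, -0.001], [0.004, 0, -0.002], [0.004, 0.005, -0.002], [0.004, 0.01, -0.002], [0.004, 0.015, -0.002], [0.004, 0.02, -0.002], [0.004, 0.025, -0.002], [0.004, 0.03, -0.002], [0.004, 0.035, -0.002], [0.004, 0.035, -0.002]], twist=[[0, 0, 0], [0, 0, 0], [0, 0, 0], [0, 0, 0], [0, 0, 0], [0, 0, 0], [0, 0, 0], [0, 0, 0], [0, 0, 0], [0, 0, 0]], hand=[-1, -1, -1, -1, -1, -1, -1, -1, -1, -1])

```text
time: 9.25
tool_pos: [581.6, -114.3, 212.9]
tcp_rot: [-90.0, 0.2, -32.4]
ft_force: [0.5, -0.2, -2.2]
finger_gap: 13.6
```

Emit:
move_arm(linear=[[0, 0.005, 0], [0, 0.01, 0], [0, 0.015, 0], [0, 0.015, 0]], twist=[[0, 0, 0], [0, 0, 0], [0, 0, 0], [0, 0, 0]], hand=[-1, -1, -1, -1])

```text
time: 9.58
tool_pos: [581.4, -114.2, 207.9]
tcp_rot: [-90.0, 0.3, -32.4]
ft_force: [0.8, 0.3, -2.6]
finger_gap: 13.3
```

At z 207.9 the end is at ~46 mm, below where it would ride, with no contact force, so the socket is going over the stem. I'll keep lowering gently.

Emit:
move_arm(linear=[[0, 0.006, 0], [0, 0.012, 0], [0, 0.018, 0], [0, 0.024, 0], [0, 0.03, 0], [0, 0.03, 0]], twist=[[0, 0, 0], [0, 0, 0], [0, 0, 0], [0, 0, 0], [0, 0, 0], [0, 0, 0]], hand=[-1, -1, -1, -1, -1, -1])

```text
time: 10.08
tool_pos: [581.2, -114.1, 198.3]
tcp_rot: [-90.0, 0.3, -32.4]
ft_force: [0.1, -0.6, -2.7]
finger_gap: 13.6
```

Emit:
move_arm(linear=[[0, 0.005, 0], [0, 0.01, 0], [0, 0.015, 0], [0, 0.015, 0]], twist=[[0, 0, 0], [0, 0, 0], [0, 0, 0], [0, 0, 0]], hand=[-1, -1, -1, -1])

```text
time: 10.42
tool_pos: [581.0, -114.1, 193.4]
tcp_rot: [-90.0, 0.3, -32.4]
ft_force: [0.9, 0.3, -2.6]
finger_gap: 13.3
```

Emit:
move_arm(linear=[[0, 0.003, 0], [0, 0.006, 0], [0, 0.008, 0], [0, 0.008, 0]], twist=[[0, 0, 0], [0, 0, 0], [0, 0, 0], [0, 0, 0]], hand=[-1, -1, -1, -1])

```text
time: 10.75
tool_pos: [580.9, -114.1, 190.8]
tcp_rot: [-90.0, 0.3, -32.5]
ft_force: [0.2, -0.3, -2.0]
finger_gap: 13.7
```

Emit:
move_arm(linear=[[0, 0.002, 0], [0, 0.003, 0], [0, 0.003, 0]], twist=[[0, 0, 0], [0, 0, 0], [0, 0, 0]], hand=[-1, -1, -1])

```text
time: 11.0
tool_pos: [581.2, -114.1, 190.3]
tcp_rot: [-90.0, 0.3, -32.4]
ft_force: [0.4, -1.1, 0.1]
finger_gap: 13.4
```

Emit:
move_arm(linear=[[0, 0.002, 0], [0, 0.003, 0], [0, 0.003, 0]], twist=[[0, 0, 0], [0, 0, 0], [0, 0, 0]], hand=[-1, -1, -1])

```text
time: 11.25
tool_pos: [581.6, -114.2, 190.2]
tcp_rot: [-90.0, 0.2, -32.4]
ft_force: [-0.9, -0.3, 3.5]
finger_gap: 13.4
```

```bash
python3 -c "
from h import *
s=r.sense();print({k:np.round(s[k],3) for k in ('tool_pos','tcp_rot','ft_force','wrist_torque','joint_pos','joint_efforts')})"
```

```text
{'tool_pos': array([ 581.585, -114.206,  190.232]), 'tcp_rot': array([-89.989,   0.214, -32.444]), 'ft_force': array([-0.851, -0.326,  3.503]), 'wrist_torque': array([ 0.018, -0.036,  0.006]), 'joint_pos': array([-1.6112e+01,  7.0070e+00,  8.7534e+01,  7.1000e-02,  8.5662e+01,
        1.6327e+01]), 'joint_efforts': array([ 3.7000e-02, -5.3821e+01, -4.7605e+01,  4.7000e-02,  2.8000e-02,
       -2.0000e-03])}
```

Seated: the end is at ~28 mm and contact is about 6 N. Now I'll turn clockwise while watching the wrist moment.

Emit:
move_arm(linear=[[0, 0, 0], [0, 0, 0], [0, 0, 0], [0, 0, 0], [0, 0, 0], [0, 0, 0], [0, 0, 0], [0, 0, 0], [0, 0, 0], [0, 0, 0], [0, 0, 0], [0, 0, 0]], twist=[[0, 0.02, 0], [0, 0.05, 0], [0, 0.08, 0], [0, 0.12, 0], [0, 0.16, 0], [0, 0.2, 0], [0, 0.24, 0], [0, 0.28, 0], [0, 0.31, 0], [0, 0.33, 0], [0, 0.34, 0], [0, 0.34, 0]], hand=[-1, -1, -1, -1, -1, -1, -1, -1, -1, -1, -1, -1])

```text
time: 12.25
tool_pos: [581.6, -114.2, 190.3]
tcp_rot: [-90.1, 0.2, -63.1]
ft_force: [-0.2, -0.3, 1.1]
finger_gap: 13.3
```

```bash
cat > st.py <<'E'
from h import *
for i in range(1):
    s=r.sense();print({k:np.round(s[k],3) for k in ('tool_pos','tcp_rot','ft_force','wrist_torque')},s['joint_efforts'][5].round(3),s['joint_pos'][5].round(1))
E
python3 st.py
```

```text
{'tool_pos': array([ 581.611, -114.221,  190.273]), 'tcp_rot': array([-90.096,   0.186, -63.06 ]), 'ft_force': array([-0.228, -0.276,  1.125]), 'wrist_torque': array([-0.086, -0.022,  0.115])} 0.571 46.9
```

The moment is 0.115 N m, so the stem is turning with the key at the expected drag. I'll continue in smaller portions.

Emit:
move_arm(linear=[[0, 0, 0], [0, 0, 0], [0, 0, 0], [0, 0, 0], [0, 0, 0], [0, 0, 0]], twist=[[0, 0.03, 0], [0, 0.06, 0], [0, 0.09, 0], [0, 0.12, 0], [0, 0.14, 0], [0, 0.14, 0]], hand=[-1, -1, -1, -1, -1, -1])

```text
time: 12.75
tool_pos: [581.6, -114.2, 190.2]
tcp_rot: [-90.1, 0.2, -75.7]
ft_force: [-0.3, 0.7, 0.4]
finger_gap: 13.5
```

```bash
python3 st.py
```

```text
{'tool_pos': array([ 581.573, -114.24 ,  190.22 ]), 'tcp_rot': array([-90.142,   0.16 , -75.689]), 'ft_force': array([-0.318,  0.739,  0.429]), 'wrist_torque': array([-0.086,  0.031,  0.11 ])} 0.892 59.6
```

Emit:
move_arm(linear=[[0, 0, 0], [0, 0, 0], [0, 0, 0], [0, 0, 0]], twist=[[0, 0.03, 0], [0, 0.06, 0], [0, 0.08, 0], [0, 0.08, 0]], hand=[-1, -1, -1, -1])

```text
time: 13.08
tool_pos: [581.6, -114.3, 190.3]
tcp_rot: [-90.2, 0.1, -82.9]
ft_force: [0.7, -0.7, 1.1]
finger_gap: 13.7
```

```bash
python3 st.py
```

```text
{'tool_pos': array([ 581.568, -114.294,  190.274]), 'tcp_rot': array([-90.16 ,   0.137, -82.872]), 'ft_force': array([ 0.689, -0.682,  1.06 ]), 'wrist_torque': array([-0.047,  0.045,  0.051])} 0.898 66.8
```

Emit:
move_arm(linear=[[0, 0, 0], [0, 0, 0], [0, 0, 0]], twist=[[0, 0.02, 0], [0, 0.03, 0], [0, 0.03, 0]], hand=[-1, -1, -1])

```text
time: 13.33
tool_pos: [581.5, -114.3, 190.3]
tcp_rot: [-90.2, 0.1, -85.5]
ft_force: [0.0, 0.1, 0.8]
finger_gap: 13.8
```

```bash
python3 st.py
```

```text
{'tool_pos': array([ 581.548, -114.258,  190.267]), 'tcp_rot': array([-90.169,   0.129, -85.515]), 'ft_force': array([0.014, 0.082, 0.804]), 'wrist_torque': array([-0.063,  0.047,  0.138])} 0.494 69.4
```

Emit:
move_arm(linear=[[0, 0, 0], [0, 0, 0], [0, 0, 0]], twist=[[0, 0.02, 0], [0, 0.03, 0], [0, 0.03, 0]], hand=[-1, -1, -1])

```text
time: 13.58
tool_pos: [581.5, -114.3, 190.3]
tcp_rot: [-90.2, 0.1, -88.2]
ft_force: [0.2, 0.0, 1.3]
finger_gap: 13.5
```

```bash
python3 st.py
```

```text
{'tool_pos': array([ 581.538, -114.282,  190.27 ]), 'tcp_rot': array([-90.176,   0.12 , -88.189]), 'ft_force': array([0.229, 0.046, 1.259]), 'wrist_torque': array([-0.107,  0.006,  0.057])} 0.499 72.1
```

Emit:
move_arm(linear=[[0, 0, 0], [0, 0, 0], [0, 0, 0]], twist=[[0, 0.02, 0], [0, 0.03, 0], [0, 0.03, 0]], hand=[-1, -1, -1])

```text
time: 13.83
tool_pos: [581.5, -114.3, 190.3]
tcp_rot: [-90.2, 0.1, -90.9]
ft_force: [0.1, -0.3, 1.2]
finger_gap: 13.5
```

```bash
python3 st.py
```

```text
{'tool_pos': array([ 581.533, -114.279,  190.273]), 'tcp_rot': array([-90.182,   0.111, -90.874]), 'ft_force': array([ 0.112, -0.274,  1.224]), 'wrist_torque': array([-0.15 ,  0.043,  0.129])} 0.508 74.8
```

Emit:
move_arm(linear=[[0, 0, 0], [0, 0, 0], [0, 0, 0]], twist=[[0, 0.02, 0], [0, 0.03, 0], [0, 0.03, 0]], hand=[-1, -1, -1])

```text
time: 14.08
tool_pos: [581.5, -114.3, 190.3]
tcp_rot: [-90.2, 0.1, -93.6]
ft_force: [-0.0, 0.2, 2.1]
finger_gap: 13.5
```

```bash
python3 st.py
```

```text
{'tool_pos': array([ 581.53 , -114.303,  190.284]), 'tcp_rot': array([-90.186,   0.102, -93.566]), 'ft_force': array([-0.022,  0.205,  2.112]), 'wrist_torque': array([-0.044,  0.02 ,  0.124])} 0.511 77.4
```

Emit:
move_arm(linear=[[0, 0, 0], [0, 0, 0], [0, 0, 0]], twist=[[0, 0.015, 0], [0, 0.025, 0], [0, 0.025, 0]], hand=[-1, -1, -1])

```text
time: 14.33
tool_pos: [581.5, -114.3, 190.3]
tcp_rot: [-90.2, 0.1, -95.9]
ft_force: [-0.2, 0.2, 1.2]
finger_gap: 13.6
```

```bash
python3 st.py
```

```text
{'tool_pos': array([ 581.506, -114.302,  190.258]), 'tcp_rot': array([-9.0194e+01,  9.5000e-02, -9.5880e+01]), 'ft_force': array([-0.191,  0.231,  1.233]), 'wrist_torque': array([-0.08 ,  0.043,  0.061])} 0.461 79.8
```

Emit:
move_arm(linear=[[0, 0, 0], [0, 0, 0], [0, 0, 0]], twist=[[0, 0.015, 0], [0, 0.025, 0], [0, 0.025, 0]], hand=[-1, -1, -1])

```text
time: 14.58
tool_pos: [581.5, -114.3, 190.3]
tcp_rot: [-90.2, 0.1, -98.2]
ft_force: [-0.8, -0.0, 1.4]
finger_gap: 13.4
```

```bash
python3 st.py
```

```text
{'tool_pos': array([ 581.514, -114.321,  190.262]), 'tcp_rot': array([-9.0197e+01,  8.6000e-02, -9.8214e+01]), 'ft_force': array([-0.818, -0.007,  1.425]), 'wrist_torque': array([-0.064,  0.019,  0.06 ])} 0.481 82.1
```

Emit:
move_arm(linear=[[0, 0, 0], [0, 0, 0], [0, 0, 0]], twist=[[0, 0.015, 0], [0, 0.025, 0], [0, 0.025, 0]], hand=[-1, -1, -1])

```text
time: 14.83
tool_pos: [581.5, -114.3, 190.2]
tcp_rot: [-90.2, 0.1, -100.5]
ft_force: [-0.8, -0.2, 1.8]
finger_gap: 13.6
```

```bash
python3 st.py
```

```text
{'tool_pos': array([ 581.485, -114.336,  190.229]), 'tcp_rot': array([-9.02040e+01,  7.80000e-02, -1.00511e+02]), 'ft_force': array([-0.808, -0.224,  1.789]), 'wrist_torque': array([-0.079,  0.025,  0.085])} 0.484 84.4
```

Emit:
move_arm(linear=[[0, 0, 0], [0, 0, 0], [0, 0, 0]], twist=[[0, 0.015, 0], [0, 0.025, 0], [0, 0.025, 0]], hand=[-1, -1, -1])

```text
time: 15.08
tool_pos: [581.5, -114.3, 190.3]
tcp_rot: [-90.2, 0.1, -102.8]
ft_force: [-0.0, 0.0, 1.2]
finger_gap: 13.5
```

```bash
python3 st.py
```

```text
{'tool_pos': array([ 581.519, -114.302,  190.265]), 'tcp_rot': array([-9.02040e+01,  7.20000e-02, -1.02838e+02]), 'ft_force': array([-0.049,  0.049,  1.182]), 'wrist_torque': array([-0.094,  0.044,  0.138])} 0.476 86.7
```

Emit:
move_arm(linear=[[0, 0, 0], [0, 0, 0], [0, 0, 0]], twist=[[0, 0.015, 0], [0, 0.025, 0], [0, 0.025, 0]], hand=[-1, -1, -1])

```text
time: 15.33
tool_pos: [581.5, -114.3, 190.2]
tcp_rot: [-90.2, 0.1, -105.2]
ft_force: [-0.2, -0.7, 1.0]
finger_gap: 13.3
```

```bash
python3 st.py
```

```text
{'tool_pos': array([ 581.49 , -114.283,  190.245]), 'tcp_rot': array([-9.02080e+01,  6.40000e-02, -1.05177e+02]), 'ft_force': array([-0.219, -0.684,  0.965]), 'wrist_torque': array([-0.107,  0.058,  0.072])} 0.486 89.1
```

Emit:
move_arm(linear=[[0, 0, 0], [0, 0, 0], [0, 0, 0]], twist=[[0, 0.015, 0], [0, 0.022, 0], [0, 0.022, 0]], hand=[-1, -1, -1])

```text
time: 15.58
tool_pos: [581.5, -114.3, 190.3]
tcp_rot: [-90.2, 0.1, -107.2]
ft_force: [-0.4, -0.8, 2.5]
finger_gap: 13.2
```

```bash
python3 st.py
```

```text
{'tool_pos': array([ 581.491, -114.328,  190.281]), 'tcp_rot': array([-9.02090e+01,  5.20000e-02, -1.07181e+02]), 'ft_force': array([-0.354, -0.766,  2.526]), 'wrist_torque': array([-0.054,  0.032,  0.047])} 0.424 91.1
```

Emit:
move_arm(linear=[[0, 0, 0], [0, 0, 0], [0, 0, 0]], twist=[[0, 0.015, 0], [0, 0.022, 0], [0, 0.022, 0]], hand=[-1, -1, -1])

```text
time: 15.83
tool_pos: [581.5, -114.3, 190.3]
tcp_rot: [-90.2, 0.0, -109.2]
ft_force: [0.1, -0.7, 1.1]
finger_gap: 13.2
```

```bash
python3 st.py
```

```text
{'tool_pos': array([ 581.502, -114.318,  190.301]), 'tcp_rot': array([-9.02080e+01,  4.70000e-02, -1.09214e+02]), 'ft_force': array([ 0.058, -0.698,  1.079]), 'wrist_torque': array([-0.123,  0.077,  0.127])} 0.417 93.1
```

Emit:
move_arm(linear=[[0, 0, 0], [0, 0, 0], [0, 0, 0]], twist=[[0, 0.015, 0], [0, 0.022, 0], [0, 0.022, 0]], hand=[-1, -1, -1])

```text
time: 16.08
tool_pos: [581.5, -114.3, 190.3]
tcp_rot: [-90.2, 0.0, -111.3]
ft_force: [-0.1, -0.4, 1.6]
finger_gap: 13.3
```

```bash
python3 st.py
```

```text
{'tool_pos': array([ 581.486, -114.291,  190.251]), 'tcp_rot': array([-9.02170e+01,  3.80000e-02, -1.11253e+02]), 'ft_force': array([-0.092, -0.364,  1.568]), 'wrist_torque': array([-0.064,  0.041,  0.252])} 0.56 95.1
```

The moment rose to 0.25 N m. I'll hold for a few readings to average the noise.

Emit:
move_arm(linear=[[0, 0, 0]], twist=[[0, 0, 0]], hand=[-1])

```text
time: 16.17
tool_pos: [581.5, -114.3, 190.3]
tcp_rot: [-90.2, 0.0, -111.2]
ft_force: [-0.8, -0.3, 1.2]
finger_gap: 13.4
```

Run:
```python
from h import *
t=[]
for i in range(8):
    s=r.sense();t.append(s['wrist_torque'][2]);r.snapshot('wrist')
print(np.round(t,3),np.mean(t),s['tcp_rot'],s['joint_efforts'][5],s['time'])
```

```text
[0.193 0.237 0.223 0.204 0.216 0.198 0.216 0.178] 0.2081326130095309 [-9.02131132e+01  3.82563187e-02 -1.11245857e+02] 0.23304001428186893 16.5167
```

Emit:
move_arm(linear=[[0, 0, 0], [0, 0, 0], [0, 0, 0]], twist=[[0, 0.01, 0], [0, 0.015, 0], [0, 0.015, 0]], hand=[-1, -1, -1])

```text
time: 16.82
tool_pos: [581.5, -114.2, 190.2]
tcp_rot: [-90.2, 0.0, -112.6]
ft_force: [-1.3, -0.5, 0.5]
finger_gap: 13.0
```

Run:
```python
from h import *
t=[]
for i in range(6):
    s=r.sense();t.append(s['wrist_torque'][2]);r.snapshot('wrist')
print(np.round(t,3),np.mean(t),s['tcp_rot'],s['joint_efforts'][5],s['time'],s['ft_force'])
```

```text
[0.305 0.348 0.34  0.292 0.293 0.357] 0.3227044107854407 [-9.02127899e+01  3.56701842e-02 -1.12592957e+02] 0.333941001445055 17.0667 [ 0.34657521 -0.47651561  1.32616374]
```

The slope is about 4.9 N m/rad over the last 1.35°, against 4 given. So the screw is at ≈1.25, which is firm. I'll back off within the play and ease the key up.

Emit:
move_arm(linear=[[0, 0, 0], [0, 0, 0], [0, 0, 0], [0, 0, 0], [0, 0, 0]], twist=[[0, -0.02, 0], [0, -0.04, 0], [0, -0.06, 0], [0, -0.08, 0], [0, -0.08, 0]], hand=[-1, -1, -1, -1, -1])

```text
time: 17.53
tool_pos: [581.5, -114.3, 190.2]
tcp_rot: [-90.2, 0.1, -105.3]
ft_force: [-1.0, 0.3, 1.8]
finger_gap: 13.7
```

```bash
python3 st.py
```

```text
{'tool_pos': array([ 581.492, -114.333,  190.25 ]), 'tcp_rot': array([-9.02070e+01,  6.10000e-02, -1.05329e+02]), 'ft_force': array([-0.982,  0.349,  1.763]), 'wrist_torque': array([-0.042,  0.037, -0.007])} -0.725 89.2
```

Emit:
move_arm(linear=[[0, -0.003, 0], [0, -0.006, 0], [0, -0.01, 0], [0, -0.015, 0], [0, -0.02, 0]], twist=[[0, 0, 0], [0, 0, 0], [0, 0, 0], [0, 0, 0], [0, 0, 0]], hand=[-1, -1, -1, -1, -1])

```text
time: 17.95
tool_pos: [581.3, -114.3, 196.1]
tcp_rot: [-90.2, 0.1, -105.4]
ft_force: [-1.0, -0.6, -3.1]
finger_gap: 13.3
```

```bash
python3 st.py
```

```text
{'tool_pos': array([ 581.336, -114.297,  196.07 ]), 'tcp_rot': array([-9.02420e+01,  6.40000e-02, -1.05351e+02]), 'ft_force': array([-1.022, -0.601, -3.059]), 'wrist_torque': array([-0.067,  0.031,  0.031])} 0.012 89.2
```

Emit:
move_arm(linear=[[0, -0.02, 0], [0, -0.04, 0], [0, -0.06, 0], [0, -0.08, 0], [0, -0.12, 0], [0, -0.18, 0], [0, -0.26, 0], [0, -0.35, 0], [0, -0.45, 0], [0, -0.54, 0], [0, -0.61, 0], [0, -0.64, 0]], twist=[[0, 0, 0], [0, 0, 0], [0, 0, 0], [0, 0, 0], [0, 0, 0], [0, 0, 0], [0, 0, 0], [0, 0, 0], [0, 0, 0], [0, 0, 0], [0, 0, 0], [0, 0, 0]], hand=[-1, -1, -1, -1, -1, -1, -1, -1, -1, -1, -1, -1])

```text
time: 18.95
tool_pos: [582.8, -114.9, 393.6]
tcp_rot: [-89.9, 0.1, -105.4]
ft_force: [0.4, 0.1, -1.8]
finger_gap: 13.5
```

```bash
python3 -c "
from h import *
delta([343.4,243.4,388],[-90,0,-23.1]);delta([581.5,-114,388],[-90,0,-60])"
```

```text
lin [-0.9405  0.0169 -1.0859] tw [-1.800e-03 -9.139e-01  6.000e-04]
lin [-0.0018  0.0186 -0.0052] tw [-0.0018 -0.5039 -0.    ]
```

Emit:
move_arm(linear=[[-0.02, 0, -0.023], [-0.06, 0, -0.069], [-0.12, 0, -0.138], [-0.2, 0.005, -0.23], [-0.29, 0.01, -0.333], [-0.38, 0.015, -0.437], [-0.47, 0.017, -0.54], [-0.56, 0.017, -0.644], [-0.64, 0.017, -0.736], [-0.72, 0.017, -0.828], [-0.79, 0.017, -0.908], [-0.86, 0.017, -0.99]], twist=[[0, -0.03, 0], [0, -0.08, 0], [0, -0.14, 0], [0, -0.21, 0], [0, -0.28, 0], [0, -0.35, 0], [0, -0.42, 0], [0, -0.49, 0], [0, -0.56, 0], [0, -0.63, 0], [0, -0.7, 0], [0, -0.77, 0]], hand=[-1, -1, -1, -1, -1, -1, -1, -1, -1, -1, -1, -1])

```text
time: 19.95
tool_pos: [363.3, 213.6, 388.0]
tcp_rot: [-89.9, -0.1, -35.7]
ft_force: [0.1, 0.2, -1.3]
finger_gap: 13.1
```

```bash
python3 -c "
from h import *
delta([343.4,243.4,388],[-90,0,-23.1])"
```

```text
lin [-0.1117 -0.0002  0.0419] tw [-0.0011 -0.1402  0.0014]
```

Emit:
move_arm(linear=[[-0.06, 0, 0.023], [-0.09, 0, 0.034], [-0.108, 0, 0.041], [-0.112, 0, 0.042], [-0.112, 0, 0.042], [-0.112, 0, 0.042]], twist=[[0, -0.06, 0], [0, -0.11, 0], [0, -0.135, 0], [0, -0.14, 0], [0, -0.14, 0], [0, -0.14, 0]], hand=[-1, -1, -1, -1, -1, -1])

```text
time: 20.45
tool_pos: [343.5, 243.2, 387.8]
tcp_rot: [-89.9, -0.1, -23.2]
ft_force: [0.6, -0.3, -2.1]
finger_gap: 13.5
```

```bash
python3 -c "
from keypos import *
o=key();delta([343.4,243.4,388],[-90,0,-23.1]);delta([343.4,243.4,180],[-90,0,-23.1])
x=o['scene'];C=cloud(x);f=x['frame'].astype(int)
m=(abs(C[...,2]-110)<3)&(f[...,0]-f[...,2]>25)&(f[...,0]>120)&(C[...,0]>295)&(C[...,0]<460)&(C[...,1]>195)&(C[...,1]<420)
print(m.sum(),cv2.minAreaRect(C[m][:,:2].astype(np.float32)))
"
```

```text
tcp [343.46 243.19 387.81] [-89.93  -0.13 -23.21] F [ 0.57 -0.35 -2.15] M [-0.03  -0.003 -0.022] 13.5 t 20.45 j [ 2.840e+01 -2.040e+01  9.230e+01 -1.000e-01  1.079e+02  5.160e+01]
scene -161 52 perp off -1.39 dir [0.13 0.99] zmin 227.2 along 9.36
scene -125 138 perp off 0.41 dir [0.13 0.99] zmin 263.7 along 4.06
side -161 90 perp off 2.23 dir [-0.94 -0.33] zmin 227.5 along 7.52
side -125 166 perp off 1.17 dir [-0.94 -0.33] zmin 263.0 along 4.74
lin [-0.0014 -0.0005  0.0009] tw [-0.0008 -0.0015  0.0015]
lin [-3.000e-03  6.928e-01  1.000e-04] tw [-0.0008 -0.0015  0.0015]
253 ((378.7075500488281, 310.4111633300781), (201.63108825683594, 67.23059844970703), 62.91405487060547)
```

Run:
```python
from h import *
s=r.sense();c=s['tool_pos']
for n in('scene','side'):
    C=cloud(r.snapshot(n));m=(np.hypot(C[...,0]-c[0],C[...,1]-c[1])<35)&(C[...,2]<c[2]-5)&(C[...,2]>200);q=C[m]
    for lo,hi in((205,225),(225,240),(240,255),(260,285),(310,340)):
        k=q[(q[:,2]>lo)&(q[:,2]<hi)];print(n,lo,len(k),k.mean(0).round(1) if len(k) else '',k[:,2].min().round(1) if len(k) else '')
```

```text
scene 205 1 [351.4 237.9 224.9] 224.9
scene 225 43 [351.1 242.5 232.5] 225.5
scene 240 44 [351.2 242.7 247. ] 240.0
scene 260 43 [347.4 243.1 269.5] 260.0
scene 310 43 [347.9 243.  325.3] 310.5
side 205 2 [337.2 253.  224.6] 224.5
side 225 62 [339.2 249.9 233. ] 225.8
side 240 69 [338.6 250.  247.5] 240.1
side 260 73 [340.2 247.  268. ] 260.0
side 310 53 [340.4 246.8 325.1] 310.0
```

The key hangs as it did at pick-up, within 0.5 mm. Lowering it into its cell.

Emit:
move_arm(linear=[[-0.001, 0.02, 0.001], [-0.002, 0.07, 0.001], [-0.002, 0.13, 0.001], [-0.002, 0.2, 0.001], [-0.003, 0.28, 0.001], [-0.003, 0.35, 0.001], [-0.003, 0.42, 0.001], [-0.003, 0.49, 0.001], [-0.003, 0.56, 0.001], [-0.003, 0.62, 0.001], [-0.003, 0.67, 0.001], [-0.003, 0.69, 0.001]], twist=[[-0.001, -0.001, 0.001], [-0.001, -0.001, 0.001], [-0.001, -0.001, 0.001], [-0.001, -0.001, 0.001], [-0.001, -0.001, 0.001], [-0.001, -0.001, 0.001], [-0.001, -0.001, 0.001], [-0.001, -0.001, 0.001], [-0.001, -0.001, 0.001], [-0.001, -0.001, 0.001], [-0.001, -0.001, 0.001], [-0.001, -0.001, 0.001]], hand=[-1, -1, -1, -1, -1, -1, -1, -1, -1, -1, -1, -1])

```text
time: 21.65
tool_pos: [342.2, 242.7, 177.7]
tcp_rot: [-90.2, 0.1, -23.2]
ft_force: [-0.2, -0.4, -2.7]
finger_gap: 13.5
```

Emit:
move_arm(linear=[[0, 0, 0], [0, 0.005, 0], [0, 0.01, 0], [0, 0.015, 0], [0, 0.015, 0]], twist=[[0, 0, 0], [0, 0, 0], [0, 0, 0], [0, 0, 0], [0, 0, 0]], hand=[-1, -1, -1, -1, -1])

```text
time: 22.07
tool_pos: [342.6, 242.9, 173.8]
tcp_rot: [-90.1, 0.1, -23.2]
ft_force: [-0.1, 0.4, -2.0]
finger_gap: 13.4
```

```bash
python3 st.py
```

```text
{'tool_pos': array([342.556, 242.941, 173.837]), 'tcp_rot': array([-9.0147e+01,  6.6000e-02, -2.3170e+01]), 'ft_force': array([-0.096,  0.445, -2.046]), 'wrist_torque': array([-0.017,  0.008, -0.018])} 0.001 51.6
```

Emit:
move_arm(linear=[[0, 0.004, 0], [0, 0.008, 0], [0, 0.012, 0], [0, 0.015, 0], [0, 0.017, 0], [0, 0.017, 0]], twist=[[0, 0, 0], [0, 0, 0], [0, 0, 0], [0, 0, 0], [0, 0, 0], [0, 0, 0]], hand=[-1, -1, -1, -1, -1, -1])

```text
time: 22.57
tool_pos: [342.4, 242.9, 168.5]
tcp_rot: [-90.2, 0.1, -23.2]
ft_force: [0.0, -0.5, -1.9]
finger_gap: 13.5
```

Emit:
move_arm(linear=[[0, 0.002, 0], [0, 0.003, 0], [0, 0.003, 0]], twist=[[0, 0, 0], [0, 0, 0], [0, 0, 0]], hand=[-1, -1, -1])

```text
time: 22.82
tool_pos: [342.8, 243.1, 168.3]
tcp_rot: [-90.1, 0.0, -23.2]
ft_force: [0.3, 0.1, 2.0]
finger_gap: 13.7
```

The floor contact is at the pick-up height (168.3). Releasing.

Emit:
move_arm(linear=[[0, 0, 0], [0, 0, 0], [0, 0, 0], [0, 0, 0], [0, 0, 0], [0, 0, 0], [0, 0, 0], [0, 0, 0], [0, 0, 0], [0, 0, 0], [0, 0, 0], [0, 0, 0]], twist=[[0, 0, 0], [0, 0, 0], [0, 0, 0], [0, 0, 0], [0, 0, 0], [0, 0, 0], [0, 0, 0], [0, 0, 0], [0, 0, 0], [0, 0, 0], [0, 0, 0], [0, 0, 0]], hand=[-0.6, -0.5, -0.3, 0, 0.3, 0.6, 1, 1, 1, 1, 1, 1])

```text
time: 23.82
tool_pos: [342.8, 243.1, 168.3]
tcp_rot: [-90.1, 0.0, -23.2]
ft_force: [0.3, -0.4, 0.3]
finger_gap: 85.2
```

Emit:
move_arm(linear=[[0, -0.03, 0], [0, -0.08, 0], [0, -0.16, 0], [0, -0.26, 0], [0, -0.36, 0], [0, -0.44, 0], [0, -0.48, 0], [0, -0.48, 0], [0, -0.48, 0]], twist=[[0, 0, 0], [0, 0, 0], [0, 0, 0], [0, 0, 0], [0, 0, 0], [0, 0, 0], [0, 0, 0], [0, 0, 0], [0, 0, 0]], hand=[1, 1, 1, 1, 1, 1, 1, 1, 1])

```text
time: 24.57
tool_pos: [343.2, 243.4, 312.1]
tcp_rot: [-90.1, 0.0, -23.2]
ft_force: [0.1, 0.3, -0.5]
finger_gap: 85.3
```

Run:
```python
from h import *
s=r.sense();print(s['time'],s['tool_pos'],s['ft_force'])
a=r.snapshot('scene');b=r.snapshot('side');w=r.snapshot('wrist')
save('end',cv2.resize(np.hstack([a['frame'][170:330,290:470],b['frame'][220:380,240:420]]),(800,356),interpolation=cv2.INTER_CUBIC))
v,u=np.mgrid[0:480,0:640];u=u.ravel();v=v.ravel();q=wpt(w,s,u,v);f=w['frame'][v,u].astype(int)
m=(f.max(1)<90)&(q[:,2]>170)&(q[:,2]<205)&(np.hypot(q[:,0]-343,q[:,1]-245)<60)
h=q[m];print(len(h),np.median(h[:,2]));print(cv2.minAreaRect(h[h[:,2]>190][:,:2].astype(np.float32)))
for n,x in(('scene',a),('side',b)):
    C=cloud(x);m=(np.hypot(C[...,0]-343,C[...,1]-243.5)<20)&(C[...,2]>115)&(C[...,2]<172);q=C[m]
    for lo,hi in((115,135),(135,155),(155,172)):
        k=q[(q[:,2]>lo)&(q[:,2]<hi)];print(n,lo,len(k),k.mean(0).round(1) if len(k) else '')
    # what changed from start
    x0=np.load(n+'0.npy',allow_pickle=True).item()['frame'].astype(int);d=(abs(x['frame'].astype(int)-x0).max(2)>60).astype(np.uint8)
    st=cv2.connectedComponentsWithStats(d)[2][1:];print(n,[tuple(t) for t in st if t[4]>25])
```

```text
24.5667 [343.1910586  243.42636736 312.12341593] [ 0.11570828  0.32728455 -0.4996601 ]
1863 197.47428884093273
((343.1122741699219, 243.8771209716797), (78.08837127685547, 15.790118217468262), 67.24612426757812)
scene 115 23 [345.3 242.6 123.9]
scene 135 21 [346.4 243.3 145.5]
scene 155 20 [345.1 243.1 163.2]
scene [(np.int32(245), np.int32(0), np.int32(76), np.int32(100), np.int32(3937)), (np.int32(354), np.int32(0), np.int32(67), np.int32(79), np.int32(2664)), (np.int32(322), np.int32(16), np.int32(5), np.int32(9), np.int32(45)), (np.int32(319), np.int32(23), np.int32(35), np.int32(97), np.int32(1866)), (np.int32(236), np.int32(24), np.int32(25), np.int32(16), np.int32(174)), (np.int32(367), np.int32(28), np.int32(10), np.int32(48), np.int32(145)), (np.int32(260), np.int32(39), np.int32(17), np.int32(7), np.int32(110)), (np.int32(283), np.int32(39), np.int32(11), np.int32(7), np.int32(58)), (np.int32(367), np.int32(39), np.int32(4), np.int32(27), np.int32(48)), (np.int32(231), np.int32(51), np.int32(6), np.int32(15), np.int32(42)), (np.int32(239), np.int32(54), np.int32(4), np.int3
[... 2749 characters left out ...]
1), np.int32(8), np.int32(62)), (np.int32(537), np.int32(230), np.int32(55), np.int32(45), np.int32(1670)), (np.int32(351), np.int32(232), np.int32(16), np.int32(8), np.int32(52)), (np.int32(354), np.int32(232), np.int32(103), np.int32(57), np.int32(2444)), (np.int32(603), np.int32(233), np.int32(11), np.int32(6), np.int32(39)), (np.int32(467), np.int32(235), np.int32(5), np.int32(15), np.int32(34)), (np.int32(596), np.int32(240), np.int32(8), np.int32(14), np.int32(51)), (np.int32(454), np.int32(261), np.int32(28), np.int32(53), np.int32(385)), (np.int32(509), np.int32(266), np.int32(17), np.int32(6), np.int32(29)), (np.int32(506), np.int32(270), np.int32(78), np.int32(51), np.int32(2140))]
```

View pics/end.png

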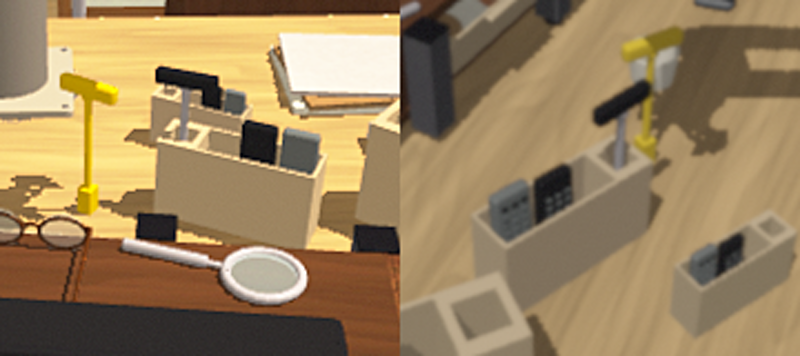

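```bash
python3 -c "
from bench import r
print(r.hand_in(), r.sense()['time'])"
```

```text
the job is handed in; nothing more can be done
the job is handed in; nothing more can be done
```

The job is done and handed in at about 24.7 s: the levelling foot is firm and the T-key is back upright in its own cell. The hand-in gave no verdict.

- **Getting the key on:** I took the key from the middle-sized caddy. The open upright was the right (−y) one. The wrist camera showed the stem's flats at 57.5°, so I lined the key up first. The socket went down to the collar with about 6 N of contact and did not ride on the nose.
- **Turning to firm:** I turned the key clockwise about 80°, which includes roughly 8° of play in the socket. The moment held near the expected drag, then rose to 0.21 and 0.32 N m over the last steps. That puts the screw at about 1.25, between firm (1.17) and forced (1.32).
- **Taking it off:** I backed the key off 7° within the play, and it lifted off freely.
- **Last checks:** The handle is within 1 mm and 0.5° of where I measured it at the start, with its top at 197 mm as expected. The rod is vertical, and the gripper is open and well clear of everything. The caddies, yellow key, magnifier and glasses look undisturbed in the final pictures.

**Not checked:** I did not look at the stem again after taking the key off, so the firmness rests on the moment readings. The before-and-after picture comparison was dominated by the arm and its shadows. It gave no clear check on the teacup, glasses case, balm jar and loose cap, but no contact force showed near any of them.

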